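# Clear a spring-fed bottle magazine and hold its pusher back at the loading clip

## Robot

A 6-joint arm with a two-finger parallel gripper is mounted at the origin on the work surface. World frame = base frame: x ahead of the robot, y to its left, z up, the work surface at z = 0. Lengths are in m, angles in rad, forces in N, time in s.
With the tool pointing down it reaches from about 0.35 to 0.975 m from the base axis. Payload 4.9 kg.
Tool frame: the origin (TCP) lies at the very end of the fingers, on their centre line; the grasp point (between the pads) lies manip.grip_point_offset behind it (manip.grip_point_offset is the distance from the TCP to the grasp point, in m); z points along the fingers, y is the line along which they close (so a half turn about z gives the same grasp; the last joint's range is limited). The gripper opens to 85 mm and grips with 20 to 120 N. Pads are 22 mm wide; open, the fingers measure 114 mm over their backs; the gripper's body (76 mm by 85 mm) begins 54 mm behind the grasp point. The pads swing forward as they close: fully open they stand 13 mm farther back than shut.
Start: joints at [-1.357, 0.053, 1.613, -0, 1.476, -0.119], TCP at [0.204, -0.591, 0.231] pointing down, gripper open.
Joint ranges: [-3.01, 3.01], [-1.01, 2.22], [0.06, 2.58], [-1.02, 4.17], [0.09, 2.62], [-3.14, 3.14]. Speed limits (rad/s): [2.57, 2.57, 3.14, 3.14, 3.14, 3.14].

## Interface

Orientations are given as a unit quaternion [w, x, y, z].
In Python, from plant import manip gives the robot as it stands.
- The arm moves only by the shell command python3 -m crank 'ROWS' [OPENING]. ROWS is JSON, a list of rows, each an object of numbers: "x", "y", "z": the shift along the tool's x, y, z in cm; "turn": the turn about the tool's z in rad. In form: [{"x": .., "y": .., "z": .., "turn": ..}, ...]. A call has 1 to 5 rows; each row shifts and turns the commanded pose from where the row before left it, along the tool's axes as they then stand; what a row does not reach is not made up. A row lasts 1/10 s, in which the tool goes at most 50 mm and 8.59 degrees, less where a joint would pass 70% of its speed; a pose out of reach is approached as far as the arm can. A call with a gripper value outside its range is refused whole. OPENING is the opening in per cent of the stroke, from 0 (shut) to 100 (fully open), set as the call begins (- or left out, the last holds). The fingers move at their own pace and stop on an object; the grip force is fixed at half the most. Time passes only in rows, so rows that do not move let the fingers close. It gives the time, the measured TCP pose, the force, the opening and the grip force at its end, in the units of the state.
- manip.state(): the state, without advancing time (a new reading comes with each control period).
- manip.grab_frame(name): name is "scene" or "top"; returns (picture, depth): 384x512x3 uint8, red, green, blue; 384x512 float32, m along the optical axis (not along the pixel's ray), 0 where there is no reading.
- manip.camera_model(name): a dict with "mtx" (3x3 intrinsics, pixels), "world_to_cam" (4x4, takes a point from world to camera coordinates). Camera axes: x right, y down, z forward; pixel columns grow to the right and rows downward; lengths in m; the calibration is good to about 2 mm. A picture is of the moment at which its call begins. camera_model takes no time and is no camera call.
- manip.job_done(): hands the job in; it is judged then, once.
The state is a dict: "time": time; "joint_pos": joint angles; "joint_vel": joint speeds; "joint_efforts": joint torques, N m; "tool_pos": TCP position; "tool_rot": TCP orientation; "contact_force": force on the tool from outside, world axes, zero at the start; "ft_torque": the same for the moment, N m; "gripper_width": opening from 0.0 (shut) to 1.0 (fully open); "grasp_force": force on a finger pad.
Only numpy, scipy, OpenCV 4.12 (cv2) and the standard library are available. Lean on these libraries where they do the work, as an engineer would, in place of code of your own. Each camera call takes 0.05 s, during which the arm holds its last target. There are 200 camera calls.

## Task

I want to refill the bottle magazine. First lift the last amber bottle out of its lane and stand it upright in the clear end of the white tray beside the jar, without dropping it and without shifting the jar or the waiting bottles; the spring pusher will run forward by itself. Then draw the pusher back by its upright post until its white front face is level with the pointer of the clip on the rail (leave the clip where it is set), and finish still holding it there against its spring, so that I can load the lane.

Things in the scene. Friction and masses are not known exactly. Their poses are not given: they have to be found in the camera images.
- lane: Bottle magazine, fixed: a straight aluminium channel 360 mm long (its y) and 62 mm wide (its x). Origin: centre of its underside, on the bench. Floor 10 mm up; inside width 54 mm; side rails 4 mm thick, tops 36 mm up. A clear stop plate, top 80 mm up, closes the -y end (inner face at y = -167 mm), a 50 mm high plate the +y end. Screw lugs at the foot reach to x = 49 mm on both sides.
- pusher: Spring pusher in the lane: 90 mm long sled, white paddle (46 mm wide, 5 mm thick, top 79 mm up) at its -y end, steel post behind. Origin under the paddle's front face, on the lane floor; axes as the lane's. Slides along the lane's y only; a spring (5 N front, 7 N rear) pushes it to -y, onto the bottle or, without one, to 2 mm from the stop plate; draws 243 mm to +y; runs back if let go.
- pusher_face (a point): Middle of the paddle's front (-y) face, 36 mm above the bench: this face is brought level with the pointer. Axes as the lane's.
- pusher_post (a point): Top centre of the pusher's pull post: a plain vertical steel cylinder, 18 mm diameter, with grip rings, top 88 mm above the bench, free from 30 mm above the bench up. It stands 60 mm behind (+y) the paddle's front face; 46 mm gap between the paddle's back and the post.
- clip_pointer (a point): Pointer of a small steel clip on the rail on the lane's +x side: a dark 3 mm thick blade on the rail's top, 14 mm wide and sticking outwards, tip 47 mm above the bench. The point is the blade's middle, 42 mm above the bench; axes as the lane's. Set anew each time, 137 to 217 mm from the stop plate's inner face; stiff (20 N), not to be moved.
- bottle: The last bottle, in the lane, pressed against the stop plate by the pusher: amber round bottle, 46 mm diameter, 114 mm tall with cap, about 160 g, upright; straight up to 70 mm, shoulder to 86 mm, black cap 30 mm diameter from 90 to 114 mm above the origin, the centre of the underside. At the start its underside is 10 mm above the bench.
- tray: White plastic tray, fixed, 220 mm (its x) by 140 mm (its y), walls 4 mm thick and 26 mm high, floor 4 mm thick. Origin: centre of its underside, on the bench. The jar stands in its -x half; the +x half is clear, its middle at x = +55 mm.
- jar: Squat white ointment jar with a grey lid, 65 mm diameter, 65 mm tall, standing in the tray. Origin: centre of its underside. To be left alone.
- fresh0: One of three waiting bottles that stand on the bench in a row beside the lane's -x side, 100 to 115 mm from its middle line; like the last bottle. Origin: centre of its underside. To be left alone.
- fresh1: One of three waiting bottles that stand on the bench in a row beside the lane's -x side, 100 to 115 mm from its middle line; like the last bottle. Origin: centre of its underside. To be left alone.
- fresh2: One of three waiting bottles that stand on the bench in a row beside the lane's -x side, 100 to 115 mm from its middle line; like the last bottle. Origin: centre of its underside. To be left alone.
Things that resemble listed ones, but are neither listed nor needed, are in the scene too. What is shaped like the bottle but blue or purple is not meant.

How it is judged:
On the way, in this order (a step that is already met when the one before it is completed fails the run):
1. the bottle is lifted clear of the lane, more than 85 mm above the bench (z of bottle in the frame of lane above 0.085 m and contact force between the fingers and bottle above 0.3 N), for 0.1 s.
2. the bottle stands upright and released on the tray's floor (x of bottle in the frame of tray between -0.085 and 0.085 m and y of bottle in the frame of tray between -0.045 and 0.045 m and z of bottle in the frame of tray between 0 and 0.009 m and angle between bottle's own z axis and vertical below 0.12 rad and linear speed of bottle below 0.03 m/s and contact force between the fingers and bottle below 0.05 N), for 0.3 s.
At the end, for the whole second after the job is handed in: The pusher's front face is within 6 mm of the clip's pointer along the lane, at rest, held by the gripper's fingers (contact force above 1.5 N) and leaning on none of the bottles or the jar; the bottle stands on the tray's floor, upright (within 7 degrees) and released (all of step 2 and y of pusher_face in the frame of clip_pointer between -0.006 and 0.006 m and contact force between the fingers and pusher above 1.5 N and linear speed of pusher below 0.01 m/s and contact force between pusher and bottle below 0.3 N and contact force between pusher and jar below 0.3 N and contact force between pusher and fresh0 below 0.3 N and contact force between pusher and fresh1 below 0.3 N and contact force between pusher and fresh2 below 0.3 N); the arm keeps its last pose, push and grip.
It fails at once if the jar or a waiting bottle is shifted by more than 15 mm or tipped (distance of any of jar, fresh0, fresh1, fresh2 from where it was at the start of the episode above 0.015 m or angle between any of jar, fresh0, fresh1, fresh2's own z axis and vertical above 0.3 rad).
It fails at once if the clip is pushed along the rail by more than 4 mm (distance of clip_pointer from where it was at the start of the episode above 0.004 m).
It fails at once if the bottle is let fall from more than 40 mm above the bench (height (world z) of bottle above 0.04 m and contact force between the fingers and bottle below 0.01 N).
It also fails if it takes over 54 s, if anything falls off the work surface, if the arm or the gripper's body presses on something with over 40 N, if the wrist force passes 120 N, or if a joint passes its speed limit or range.

## Working session

There is one attempt and no reset: what is moved stays moved. The work goes in short steps, Python scripts to look and compute and a shell command to move; the robot and the scene stay as the last step left them, time stands still between calls to the robot, and variables do not carry over. Pictures are saved under pics/ and viewed, at most 10 in all, crops included, and the job is handed in when it is done.

```bash
ls; mkdir -p pics; cat > h.py <<'E'
import numpy as np, cv2
from plant import manip
def grab(n,tag):
    im,d=manip.grab_frame(n); cv2.imwrite(f'pics/{tag}.png',im[:,:,::-1]); np.savez(f'pics/{tag}.npz',im=im,d=d); return im,d
def cloud(n,d):
    c=manip.camera_model(n);K=np.array(c['mtx']);T=np.linalg.inv(np.array(c['world_to_cam']))
    v,u=np.mgrid[:d.shape[0],:d.shape[1]]
    P=np.stack([(u-K[0,2])/K[0,0]*d,(v-K[1,2])/K[1,1]*d,d],-1)
    return P@T[:3,:3].T+T[:3,3]
E
python3 - <<'E'
from h import *
a,_=grab('scene','s0');b,_=grab('top','t0')
cv2.imwrite('pics/v0.png',cv2.resize(np.vstack([a,b]),None,fx=.78,fy=.78)[:,:,::-1])
s=manip.state();print(s,manip.grip_point_offset)
for n in('scene','top'):print(manip.camera_model(n))
E
```

```text
pics
{'time': 0.1, 'joint_pos': array([-1.35701289e+00,  5.33375052e-02,  1.61416156e+00, -5.76745176e-06,
        1.47596297e+00, -1.18999753e-01]), 'joint_vel': array([ 0.00096724, -0.0015736 , -0.00220364, -0.0016493 , -0.00165265,
       -0.00010604]), 'joint_efforts': array([ 3.90517507e-04, -3.94907212e+01, -3.71364212e+01, -7.72772592e-05,
        3.91459369e-03, -9.33416970e-06]), 'tool_pos': array([ 0.204052  , -0.59016385,  0.2301541 ]), 'tool_rot': array([-9.33502670e-04,  9.86188351e-01,  1.65625064e-01, -4.71472982e-05]), 'contact_force': array([-0.06004185, -0.11522776, -0.26794814]), 'ft_torque': array([-0.03576205,  0.01055302, -0.0075211 ]), 'grasp_force': 0.0, 'gripper_width': 1.003454909805158} 0.0187
{'mtx': array([[430.01316823,   0.        , 254.95318679],
       [  0.        , 430.01316823, 193.18761608],
       [  0.        ,   0.        ,   1.        ]]), 'world_to_cam': array([[-0.35546885,  0.93464906, -0.00854561,  0.21011258],
       [ 0.54014192,  0.19794985, -0.81796245, -0.22752297],
       [-0.76281623, -0.29537601, -0.57520814,  1.55689075],
       [ 0.        ,  0.        ,  0.        ,  1.        ]])}
{'mtx': array([[371.16158794,   0.        , 249.85324261],
       [  0.        , 371.16158794, 196.72440079],
       [  0.        ,   0.        ,   1.        ]]), 'world_to_cam': array([[-0.01799276, -0.99981708,  0.00648629,  0.01496287],
       [-0.99914792,  0.01773895, -0.037266  ,  0.55198997],
       [ 0.03714412, -0.00715128, -0.99928433,  1.04515327],
       [ 0.        ,  0.        ,  0.        ,  1.        ]])}
```

View pics/t0.png

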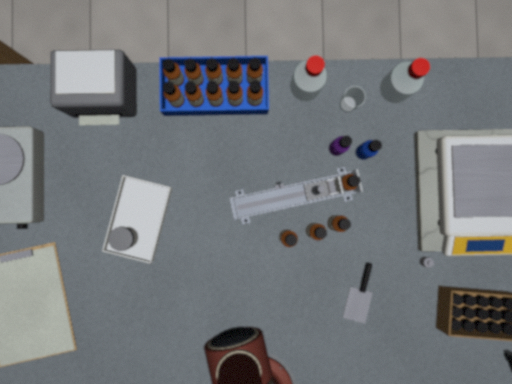

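View pics/s0.png

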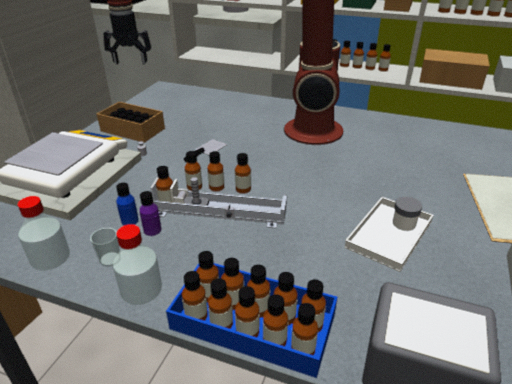

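The top view shows the lane from (232,207) to the stop plate at (361,178). The amber bottle is at (351,182), the pusher post at (318,188), the waiting bottles at (289,238), (317,231) and (340,223), and the tray at (137,218) with its jar at (122,238). Look-alikes are the blue bottle (369,149), the purple bottle (340,145) and the amber bottles in the blue rack. Only the bottle at (351,182) is inside the lane against the stop plate. Next I'll enlarge that area to confirm.

```bash
python3 - <<'E'
from h import *
a=np.load('pics/s0.npz');b=np.load('pics/t0.npz')
c1=cv2.resize(a['im'][150:230,140:300],None,fx=5,fy=5,interpolation=cv2.INTER_CUBIC)[:300]
c1=cv2.resize(a['im'][160:225,145:300],(800,335),interpolation=cv2.INTER_CUBIC)
c2=cv2.resize(b['im'][163:225,220:375],(800,265)if 0 else (640,256),interpolation=cv2.INTER_CUBIC)
c2=cv2.copyMakeBorder(c2,0,0,0,160,cv2.BORDER_CONSTANT)
cv2.imwrite('pics/c0.png',np.vstack([c1,c2])[:,:,::-1])
P=cloud('top',b['d']);Q=cloud('scene',a['d'])
for n,(u,v) in dict(bott=(351,182),post=(318,188),f0=(289,238),f1=(317,231),f2=(340,223),jar=(122,238)).items():
    print(n,P[v,u].round(3))
# tops by height
for n,(u,v,lo,hi,r) in dict(bott=(352,180,.115,.14,10),post=(318,188,.08,.1,7),f0=(289,238,.105,.13,8),f1=(317,231,.105,.13,8),f2=(340,223,.105,.13,8),jar=(122,238,.06,.085,14)).items():
    for nm,X,d in(('top',P,b['d']),):
        w=X[v-r:v+r,u-r:u+r].reshape(-1,3);m=(w[:,2]>lo)&(w[:,2]<hi);w=w[m]
        print(n,len(w),w.mean(0).round(4),((w.max(0)+w.min(0))/2).round(4),np.ptp(w,axis=0).round(3))
# lane & tray by rails height
def rect(X,box,lo,hi):
    u0,v0,u1,v1=box;w=X[v0:v1,u0:u1].reshape(-1,3);w=w[(w[:,2]>lo)&(w[:,2]<hi)]
    (c,s,an)=cv2.minAreaRect(w[:,:2].astype(np.float32));print(len(w),np.round(c,4),np.round(s,4),an)
    print(cv2.boxPoints((c,s,an)).round(4).tolist())
rect(P,(225,165,370,222),.030,.042)
rect(P,(95,165,180,270),.020,.032)
rect(P,(225,165,370,222),.028,.06)
E
```

```text
bott [ 0.581 -0.252  0.123]
post [ 0.569 -0.173  0.098]
f0 [ 0.441 -0.093  0.112]
f1 [ 0.457 -0.165  0.113]
f2 [ 0.477 -0.224  0.113]
jar [0.446 0.349 0.066]
bott 109 [ 0.5856 -0.2589  0.1235] [ 0.5858 -0.2592  0.1215] [0.026 0.027 0.012]
post 40 [ 0.5681 -0.1779  0.0958] [ 0.5687 -0.1779  0.0904] [0.016 0.016 0.019]
f0 112 [ 0.4371 -0.0961  0.1135] [ 0.4371 -0.0962  0.1129] [0.028 0.028 0.008]
f1 100 [ 0.4541 -0.1716  0.1133] [ 0.4535 -0.171   0.1117] [0.028 0.024 0.012]
f2 92 [ 0.4749 -0.2324  0.1131] [ 0.4753 -0.2314  0.1118] [0.028 0.022 0.011]
jar 475 [0.4452 0.3541 0.0685] [0.4446 0.3548 0.0671] [0.062 0.065 0.014]
472 [ 0.5324 -0.1219] [0.1285 0.3401] 7.865325927734375
[[0.445499986410141, 0.03779999911785126], [0.4921000003814697, -0.29910001158714294], [0.6194000244140625, -0.2815999984741211], [0.5727999806404114, 0.055399999022483826]]
469 [0.4965 0.3252] [0.1421 0.22  ] 74.70285034179688
[[0.3716999888420105, 0.2856999933719635], [0.583899974822998, 0.22769999504089355], [0.621399998664856, 0.36469998955726624], [0.4090999960899353, 0.4228000044822693]]
725 [ 0.5326 -0.1165] [0.129  0.3506] 7.468303203582764
[[0.4458000063896179, 0.048900000751018524], [0.49140000343322754, -0.298799991607666], [0.6193000078201294, -0.28200000524520874], [0.5738000273704529, 0.065700002014637]]
```

View pics/c0.png

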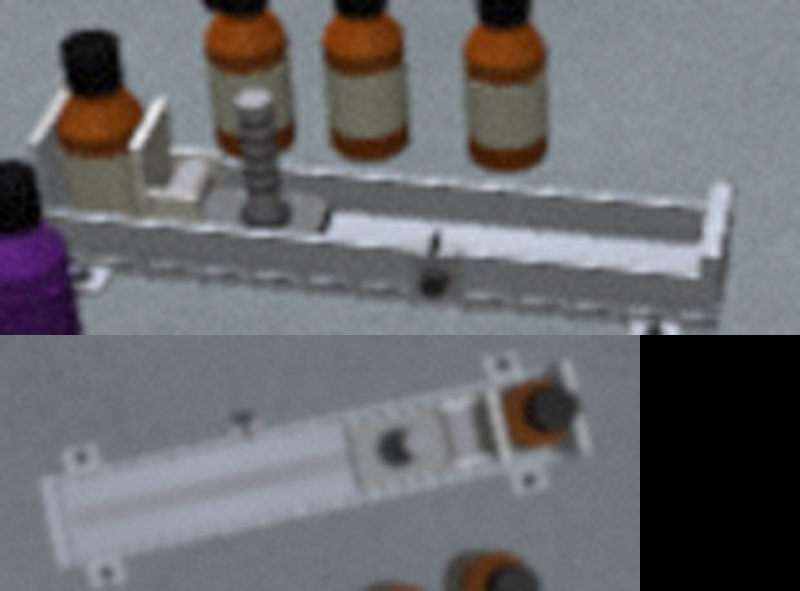

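The crop confirms it. The only amber bottle inside the lane is between the stop plate and the white paddle, with the ringed post behind it. The clip blade is on the +x rail at about (279,183) in the top view and (229,207) in the scene view. The tray fit of 0.142 x 0.220 matches the sizes given. Next I'll fit the lane and pointer, and start turning the tool.

```bash
cat >> h.py <<'E'
def ray(n,u,v,z):
    c=manip.camera_model(n);K=np.array(c['mtx']);T=np.linalg.inv(np.array(c['world_to_cam']))
    r=T[:3,:3]@np.linalg.solve(K,[u,v,1.]);o=T[:3,3];return o+r*(z-o[2])/r[2]
def proj(n,p):
    c=manip.camera_model(n);q=(np.array(c['world_to_cam'])@[*p,1])[:3];q=np.array(c['mtx'])@q;return q[:2]/q[2]
def togo(p,yaw=None):
    from scipy.spatial.transform import Rotation as R
    s=manip.state();q=np.array(s['tool_rot']);M=R.from_quat(q[[1,2,3,0]]).as_matrix()
    d=M.T@(np.array(p)-s['tool_pos'])*100;y=np.arctan2(M[1,0],M[0,0])
    print('t',s['time'],'pos',s['tool_pos'].round(4),'yaw',y.round(3),'tilt',M[2,2].round(4),'shift cm',d.round(2),'turn',None if yaw is None else round(y-yaw,3),'F',s['contact_force'].round(1),'w',round(s['gripper_width'],3),'g',round(s['grasp_force'],1))
E
python3 - <<'E'
from h import *
b=np.load('pics/t0.npz');P=cloud('top',b['d']);bo=np.array([.5857,-.259]);
th=np.radians(102.3)
for it in range(3):
    ey=np.array([np.cos(th),np.sin(th)]);ex=np.array([ey[1],-ey[0]])
    W=P[165:222,225:372].reshape(-1,3);L=np.c_[(W[:,:2]-bo)@ex,(W[:,:2]-bo)@ey]
    m=(W[:,2]>.028)&(W[:,2]<.045)&(abs(L[:,0])<.037)&(L[:,1]>-.035)&(L[:,1]<.34)
    c,s,a=cv2.minAreaRect(W[m][:,:2].astype(np.float32))
    r=L[m];r=r[(r[:,1]>.13)&(r[:,1]<.3)]
    up=r[r[:,0]>.015];dn=r[r[:,0]<-.015]
    ku=np.polyfit(up[:,1],up[:,0],1);kd=np.polyfit(dn[:,1],dn[:,0],1);print(len(up),len(dn),ku,kd,'rect',c,s,a)
    th-=(ku[0]+kd[0])/2
    print('th',np.degrees(th))
ey=np.array([np.cos(th),np.sin(th)]);ex=np.array([ey[1],-ey[0]])
F=lambda p:(np.array([(p[:2]-bo)@ex,(p[:2]-bo)@ey])).round(4)
print('post',F(np.array([.5685,-.178])),'clip top',ray('top',278.9,183.1,.042).round(4),F(ray('top',278.9,183.1,.042)),'clip scene',ray('scene',229.3,206.6,.042).round(4),F(ray('scene',229.3,206.6,.042)))
# blue/amber check + paddle top edge near y .023..
q=(abs(L[:,0])<.018)&(W[:,2]>.07)&(W[:,2]<.1);print('paddle/post y',np.sort(L[q][:,1]).round(3)[::8])
q=(L[:,0]>.029)&(L[:,0]<.06)&(W[:,2]>.03)&(W[:,2]<.055)&(L[:,1]>.04)&(L[:,1]<.26);print('clip pts',np.c_[L[q],W[q][:,2]][L[q][:,0]>.034].round(3).tolist())
togo([.5857,-.259,.16],th)
E
```

```text
109 90 [0.00927068 0.02919492] [ 0.01509844 -0.03034992] rect (0.5579702258110046, -0.11756394803524017) (0.06641915440559387, 0.3382214307785034) 11.460586547851562
th 101.60187628968981
114 90 [-0.00827421  0.03068218] [ 0.0029194  -0.03034801] rect (0.5591335296630859, -0.11732810735702515) (0.06879308819770813, 0.3382214307785034) 11.46058464050293
th 101.75528015923913
112 90 [-0.00352685  0.03011391] [ 0.00559539 -0.03034805] rect (0.558517575263977, -0.11748383939266205) (0.06768792867660522, 0.33831337094306946) 11.330304145812988
th 101.6960209569681
post [-0.0004  0.0828] clip top [ 0.5872 -0.0756  0.042 ] [0.0387 0.1793] clip scene [ 0.5771 -0.0761  0.042 ] [0.0287 0.1808]
paddle/post y [-0.03  -0.027 -0.025 -0.011  0.001  0.006  0.009  0.011  0.012  0.014
  0.015  0.016  0.017  0.019  0.02   0.022  0.024  0.025  0.026  0.027
  0.076  0.079  0.082  0.085  0.088  0.09 ]
clip pts [[0.042, 0.177, 0.031], [0.04, 0.182, 0.044], [0.039, 0.18, 0.048], [0.038, 0.173, 0.041], [0.037, 0.171, 0.039], [0.038, 0.185, 0.039], [0.037, 0.182, 0.04], [0.036, 0.18, 0.048], [0.036, 0.176, 0.038], [0.035, 0.174, 0.038], [0.035, 0.171, 0.04], [0.036, 0.19, 0.036], [0.036, 0.188, 0.039], [0.035, 0.185, 0.038], [0.034, 0.183, 0.04]]
t 0.1 pos [ 0.2041 -0.5902  0.2302] yaw 0.333 tilt -1.0 shift cm [ 46.89 -18.82   7.06] turn -1.442 F [-0.1 -0.1 -0.3] w 1.003 g 0.0
```

```bash
python3 -m crank '[{"turn":-0.145},{"turn":-0.145},{"turn":-0.145},{"turn":-0.145},{"turn":-0.145}]' 100
```

```text
schema error: expected keys x, y, z, turn
```

The lane's y axis is at 101.7°. The pointer comes out 0.180 m from the bottle's axis in both views, so 203 mm from the stop plate, which is within 137 to 217. The post is 0.083 m from the bottle's axis, as it should be. Now turning.

```bash
python3 -m crank '[{"x":0,"y":0,"z":0,"turn":-0.145},{"x":0,"y":0,"z":0,"turn":-0.145},{"x":0,"y":0,"z":0,"turn":-0.145},{"x":0,"y":0,"z":0,"turn":-0.145},{"x":0,"y":0,"z":0,"turn":-0.145}]' 100
python3 -m crank '[{"x":0,"y":0,"z":0,"turn":-0.145},{"x":0,"y":0,"z":0,"turn":-0.145},{"x":0,"y":0,"z":0,"turn":-0.145},{"x":0,"y":0,"z":0,"turn":-0.145},{"x":0,"y":0,"z":0,"turn":-0.137}]' 100
python3 -c "
from h import *
togo([.5857,-.259,.16],1.775)"
```

```text
time: 0.6
tool_pos: [0.2041, -0.5903, 0.2306]
tool_rot: [-0.001, 0.862, 0.507, 0.0]
contact_force: [0.3, 0.6, -0.4]
gripper_width: 1.001
grasp_force: 0.0
time: 1.1
tool_pos: [0.2041, -0.5903, 0.2305]
tool_rot: [-0.0, 0.629, 0.777, 0.0]
contact_force: [-0.4, 0.2, 0.7]
gripper_width: 1.0
grasp_force: 0.0
t 1.1 pos [ 0.2041 -0.5903  0.2305] yaw 1.781 tilt -1.0 shift cm [24.45 44.22  7.08] turn 0.006 F [-0.4  0.2  0.7] w 1.0 g 0.0
```

```bash
python3 -m crank '[{"x":2.0,"y":3.7,"z":0,"turn":0},{"x":2.0,"y":3.7,"z":0,"turn":0},{"x":2.0,"y":3.7,"z":0,"turn":0},{"x":2.0,"y":3.7,"z":0,"turn":0},{"x":2.0,"y":3.7,"z":0,"turn":0}]' 100
python3 -m crank '[{"x":2.0,"y":3.7,"z":0,"turn":0},{"x":2.0,"y":3.7,"z":0,"turn":0},{"x":2.0,"y":3.7,"z":0,"turn":0},{"x":2.0,"y":3.7,"z":0,"turn":0},{"x":2.0,"y":3.7,"z":0,"turn":0}]' 70
python3 -m crank '[{"x":2.2,"y":3.6,"z":0,"turn":0},{"x":2.2,"y":3.6,"z":2,"turn":0},{"x":0,"y":0,"z":3,"turn":0.006},{"x":0,"y":0,"z":0,"turn":0}]' 70
python3 -c "
from h import *
togo([.5857,-.259,.094],1.775)"
```

```text
time: 1.6
tool_pos: [0.366, -0.4538, 0.2307]
tool_rot: [-0.0, 0.632, 0.775, 0.0]
contact_force: [-0.0, -0.5, -0.1]
gripper_width: 1.001
grasp_force: 0.0
time: 2.1
tool_pos: [0.5269, -0.3183, 0.2307]
tool_rot: [-0.0, 0.631, 0.775, -0.0]
contact_force: [-0.7, 0.0, 0.5]
gripper_width: 0.697
grasp_force: 0.0
time: 2.5
tool_pos: [0.5854, -0.2595, 0.1753]
tool_rot: [-0.005, 0.633, 0.774, -0.001]
contact_force: [-0.3, -0.4, -0.8]
gripper_width: 0.701
grasp_force: 0.0
t 2.5 pos [ 0.5854 -0.2595  0.1753] yaw 1.771 tilt -0.9999 shift cm [-0.02  0.1   8.13] turn -0.004 F [-0.3 -0.4 -0.8] w 0.701 g 0.0
```

```bash
python3 -m crank '[{"x":0,"y":0,"z":2.5,"turn":0},{"x":0,"y":0.1,"z":2.5,"turn":0},{"x":0,"y":0,"z":2,"turn":0},{"x":0,"y":0,"z":1,"turn":0},{"x":0,"y":0,"z":0,"turn":0}]' 70
python3 - <<'E'
from h import *
togo([.5857,-.259,.094],1.775)
a,_=grab('scene','s1');b,_=grab('top','t1')
c1=cv2.resize(a[120:230,120:280],(582,400),interpolation=cv2.INTER_CUBIC)
cv2.imwrite('pics/c1.png',c1[:,:,::-1])
E
```

```text
time: 3.0
tool_pos: [0.5874, -0.2621, 0.1002]
tool_rot: [-0.001, 0.634, 0.773, -0.0]
contact_force: [-0.1, -0.6, 0.1]
gripper_width: 0.698
grasp_force: 0.0
t 3.0 pos [ 0.5874 -0.2621  0.1002] yaw 1.768 tilt -1.0 shift cm [ 0.34 -0.1   0.62] turn -0.007 F [-0.1 -0.6  0.1] w 0.698 g 0.0
```

View pics/c1.png

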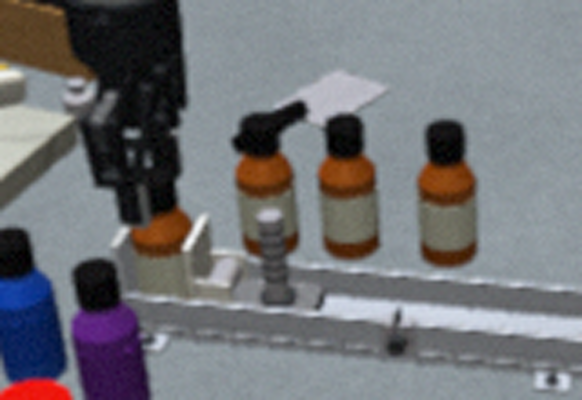

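The fingers straddle the black cap, at about (140,200) in the crop, clear of the stop plate and paddle. I'll correct by 3 mm, go down 6 mm and close.

```bash
python3 -m crank '[{"x":0.3,"y":-0.1,"z":0.5,"turn":0},{"x":0,"y":0,"z":0,"turn":0},{"x":0,"y":0,"z":0,"turn":0}]' 70
python3 -m crank '[{"x":0,"y":0,"z":0,"turn":0},{"x":0,"y":0,"z":0,"turn":0},{"x":0,"y":0,"z":0,"turn":0},{"x":0,"y":0,"z":0,"turn":0},{"x":0,"y":0,"z":0,"turn":0}]' 0
python3 -m crank '[{"x":0,"y":0,"z":0,"turn":0},{"x":0,"y":0,"z":0,"turn":0},{"x":0,"y":0,"z":-0.5,"turn":0},{"x":0,"y":0,"z":-0.5,"turn":0}]' 0
```

```text
time: 3.4
tool_pos: [0.5872, -0.2593, 0.0969]
tool_rot: [0.0, 0.634, 0.774, 0.0]
contact_force: [-0.9, -0.4, 0.5]
gripper_width: 0.702
grasp_force: 0.0
time: 3.9
tool_pos: [0.5865, -0.2595, 0.0969]
tool_rot: [-0.0, 0.634, 0.774, -0.001]
contact_force: [-5.4, -0.2, 5.7]
gripper_width: 0.331
grasp_force: 58.9
time: 4.3
tool_pos: [0.5862, -0.2591, 0.1045]
tool_rot: [-0.001, 0.634, 0.773, -0.0]
contact_force: [0.6, -2.6, -8.1]
gripper_width: 0.327
grasp_force: 59.6
```

```bash
python3 -m crank '[{"x":0,"y":0,"z":-1.5,"turn":0},{"x":0,"y":0,"z":-2,"turn":0},{"x":0,"y":0,"z":-2.5,"turn":0},{"x":0,"y":0,"z":-2.5,"turn":0},{"x":0,"y":0,"z":-2.5,"turn":0}]' 0
python3 -m crank '[{"x":0,"y":0,"z":0,"turn":0},{"x":0,"y":0,"z":0,"turn":0},{"x":0,"y":0,"z":0,"turn":0}]' 0
python3 - <<'E'
from h import *
togo([.5496,.3107,.2166],1.775)
a,_=grab('scene','s2')
cv2.imwrite('pics/c2.png',cv2.resize(a[60:230,100:340],(720,510),interpolation=cv2.INTER_CUBIC)[:,:,::-1])
E
```

```text
time: 4.8
tool_pos: [0.5876, -0.2588, 0.2194]
tool_rot: [0.001, 0.634, 0.774, 0.001]
contact_force: [-0.0, -0.3, -1.7]
gripper_width: 0.328
grasp_force: 60.0
time: 5.1
tool_pos: [0.5864, -0.2586, 0.2148]
tool_rot: [-0.001, 0.634, 0.774, 0.0]
contact_force: [0.2, -0.2, -1.7]
gripper_width: 0.332
grasp_force: 60.1
t 5.1 pos [ 0.5864 -0.2586  0.2148] yaw 1.769 tilt -1.0 shift cm [56.54  7.6  -0.08] turn -0.006 F [ 0.2 -0.2 -1.7] w 0.332 g 60.1
```

View pics/c2.png

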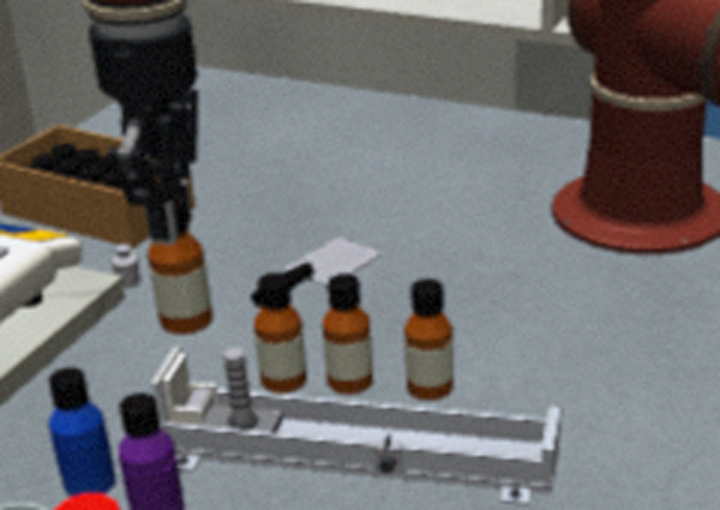

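The bottle is held by its cap at crop (178,285), clear of the lane, and the pusher has run forward to the stop plate. Now carrying it to the tray.

```bash
python3 -m crank '[{"x":1.5,"y":0.2,"z":0,"turn":0},{"x":3,"y":0.4,"z":0,"turn":0},{"x":4,"y":0.5,"z":0,"turn":0},{"x":4,"y":0.5,"z":0,"turn":0},{"x":4,"y":0.6,"z":0,"turn":0}]' 0
python3 -m crank '[{"x":4,"y":0.5,"z":0,"turn":0},{"x":4,"y":0.5,"z":0,"turn":0},{"x":4,"y":0.6,"z":0,"turn":0},{"x":4,"y":0.6,"z":0,"turn":0},{"x":4,"y":0.6,"z":0,"turn":0}]' 0
python3 -m crank '[{"x":4,"y":0.5,"z":0,"turn":0},{"x":4,"y":0.5,"z":0,"turn":0},{"x":4,"y":0.6,"z":0,"turn":0},{"x":3,"y":0.4,"z":0,"turn":0},{"x":2,"y":0.3,"z":0,"turn":0}]' 0
python3 -m crank '[{"x":1.5,"y":0.2,"z":0,"turn":0},{"x":1,"y":0.1,"z":0,"turn":0},{"x":0.5,"y":0,"z":0,"turn":0},{"x":0,"y":0,"z":0,"turn":0},{"x":0,"y":0,"z":0,"turn":0}]' 0
python3 - <<'E'
from h import *
togo([.5496,.3107,.096],1.775)
a,_=grab('scene','s3');b,d=grab('top','t3')
cv2.imwrite('pics/c3.png',np.vstack([cv2.resize(a[110:290,310:460],(360,432),interpolation=cv2.INTER_CUBIC)])[:,:,::-1])
E
```

```text
time: 5.65
tool_pos: [0.575, -0.0906, 0.2151]
tool_rot: [-0.001, 0.634, 0.773, -0.0]
contact_force: [1.1, 0.1, -1.7]
gripper_width: 0.331
grasp_force: 60.1
time: 6.15
tool_pos: [0.5628, 0.1109, 0.2153]
tool_rot: [-0.001, 0.634, 0.774, -0.0]
contact_force: [1.1, -0.5, -1.0]
gripper_width: 0.33
grasp_force: 60.1
time: 6.65
tool_pos: [0.5514, 0.2825, 0.215]
tool_rot: [-0.001, 0.633, 0.774, -0.001]
contact_force: [0.0, -0.4, -1.3]
gripper_width: 0.334
grasp_force: 60.1
time: 7.15
tool_pos: [0.5505, 0.3089, 0.2163]
tool_rot: [0.0, 0.634, 0.773, -0.0]
contact_force: [-0.1, 0.4, -1.3]
gripper_width: 0.325
grasp_force: 60.1
t 7.15 pos [0.5505 0.3089 0.2163] yaw 1.768 tilt -1.0 shift cm [ 0.19 -0.05 12.03] turn -0.007 F [-0.1  0.4 -1.3] w 0.325 g 60.1
```

View pics/c3.png

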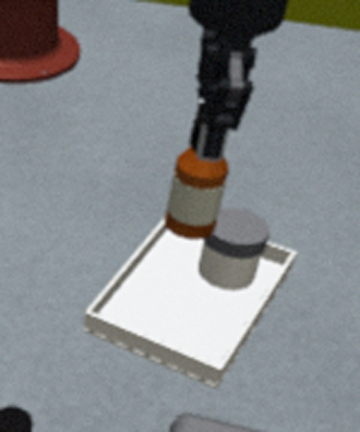

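The bottle hangs over the clear half of the tray at crop (195,195), with the jar untouched at (235,248). Lowering it.

```bash
python3 -m crank '[{"x":0.2,"y":0,"z":2,"turn":0},{"x":0,"y":0,"z":3,"turn":0},{"x":0,"y":0,"z":3,"turn":0},{"x":0,"y":0,"z":2,"turn":0},{"x":0,"y":0,"z":1,"turn":0}]' 0
python3 -m crank '[{"x":0,"y":0,"z":0.5,"turn":0},{"x":0,"y":0,"z":0.3,"turn":0},{"x":0,"y":0,"z":0,"turn":0},{"x":0,"y":0,"z":0,"turn":0}]' 0
python3 -m crank '[{"x":0,"y":0,"z":0.3,"turn":0},{"x":0,"y":0,"z":0,"turn":0},{"x":0,"y":0,"z":0,"turn":0}]' 0
```

```text
time: 7.75
tool_pos: [0.5488, 0.3104, 0.1036]
tool_rot: [-0.001, 0.634, 0.773, -0.002]
contact_force: [-0.4, -1.0, -1.2]
gripper_width: 0.334
grasp_force: 60.1
time: 8.15
tool_pos: [0.5508, 0.3119, 0.0997]
tool_rot: [0.001, 0.634, 0.774, 0.001]
contact_force: [-0.9, 0.4, -1.7]
gripper_width: 0.337
grasp_force: 60.1
time: 8.45
tool_pos: [0.55, 0.3117, 0.0954]
tool_rot: [0.0, 0.634, 0.774, 0.0]
contact_force: [-0.4, 0.0, -1.3]
gripper_width: 0.332
grasp_force: 60.1
```

```bash
python3 -m crank '[{"x":0,"y":0,"z":0.3,"turn":0},{"x":0,"y":0,"z":0,"turn":0},{"x":0,"y":0,"z":0,"turn":0}]' 0
python3 -m crank '[{"x":0,"y":0,"z":0.2,"turn":0},{"x":0,"y":0,"z":0,"turn":0},{"x":0,"y":0,"z":0,"turn":0}]' 0
```

```text
time: 8.75
tool_pos: [0.5498, 0.3115, 0.092]
tool_rot: [-0.0, 0.634, 0.774, -0.0]
contact_force: [0.4, 0.1, -1.0]
gripper_width: 0.332
grasp_force: 60.1
time: 9.05
tool_pos: [0.5503, 0.3117, 0.0909]
tool_rot: [0.0, 0.634, 0.774, 0.0]
contact_force: [-1.5, 0.7, 1.2]
gripper_width: 0.332
grasp_force: 60.6
```

Contact: the load has swung from -1.3 N to +1.2 N. Another 1 mm, then I'll open and rise.

```bash
python3 -m crank '[{"x":0,"y":0,"z":0.1,"turn":0},{"x":0,"y":0,"z":0,"turn":0},{"x":0,"y":0,"z":0,"turn":0}]' 0
python3 -m crank '[{"x":0,"y":0,"z":0,"turn":0},{"x":0,"y":0,"z":0,"turn":0},{"x":0,"y":0,"z":0,"turn":0},{"x":0,"y":0,"z":0,"turn":0},{"x":0,"y":0,"z":0,"turn":0}]' 75
python3 -m crank '[{"x":0,"y":0,"z":-1,"turn":0},{"x":0,"y":0,"z":-3,"turn":0},{"x":0,"y":0,"z":-4,"turn":0},{"x":0,"y":0,"z":-3,"turn":0},{"x":0,"y":0,"z":0,"turn":0}]' 75
python3 - <<'E'
from h import *
bo=np.array([.5857,-.259]);th=np.radians(101.7);ey=np.array([np.cos(th),np.sin(th)])
a,_=grab('scene','s4');b,d=grab('top','t4')
cv2.imwrite('pics/c4.png',np.hstack([cv2.resize(a[110:290,310:460],(360,432),interpolation=cv2.INTER_CUBIC),cv2.resize(a[145:235,140:300],(440,432))if 0 else cv2.resize(b[155:235,215:375],(432,432),interpolation=cv2.INTER_CUBIC)])[:,:,::-1])
P=cloud('top',d)
# post now
W=P[165:222,225:372].reshape(-1,3);ex=np.array([ey[1],-ey[0]]);L=np.c_[(W[:,:2]-bo)@ex,(W[:,:2]-bo)@ey]
q=(abs(L[:,0])<.02)&(W[:,2]>.07)&(W[:,2]<.11)&(L[:,1]>.02)&(L[:,1]<.06);print('post',len(L[q]),L[q].mean(0),L[q].min(0),L[q].max(0),W[q][:,2].max())
post=bo+.041*ey;print(post)
togo([*post,.16],1.775-np.pi/2)
E
```

```text
time: 9.35
tool_pos: [0.5504, 0.3119, 0.0908]
tool_rot: [0.0, 0.634, 0.774, 0.0]
contact_force: [-2.9, -1.6, 5.6]
gripper_width: 0.334
grasp_force: 61.2
time: 9.85
tool_pos: [0.5499, 0.3116, 0.0891]
tool_rot: [-0.0, 0.634, 0.774, -0.0]
contact_force: [0.2, 0.4, -0.8]
gripper_width: 0.748
grasp_force: 0.0
time: 10.35
tool_pos: [0.5531, 0.313, 0.2072]
tool_rot: [0.003, 0.634, 0.774, 0.005]
contact_force: [0.3, -0.3, 0.4]
gripper_width: 0.752
grasp_force: 0.0
post 50 [-0.00177804  0.04099461] [-0.01019329  0.03166094] [0.00699662 0.04748264] 0.10423235110967766
[ 0.57738572 -0.21885186]
t 10.45 pos [0.5505 0.3119 0.2011] yaw 1.769 tilt -1.0 shift cm [-52.57  -7.82   4.06] turn 1.565 F [-0.3  0.6 -0.3] w 0.747 g 0.0
```

View pics/c4.png

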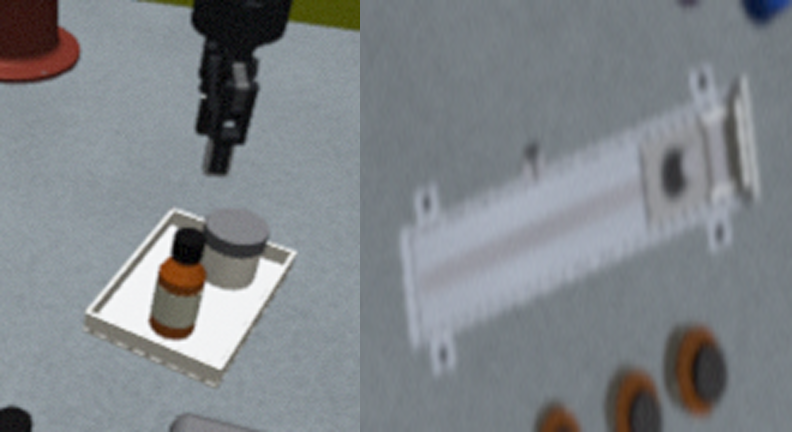

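The left panel shows the bottle standing upright and free at (175,290) in the clear end, with the jar undisturbed. The right panel shows the pusher run forward, its post at (680,172). The post measures 0.041 m along the lane, against 0.039 m expected. I'll turn the tool so it closes along the lane, then travel to the post.

```bash
python3 -m crank '[{"x":0,"y":0,"z":0,"turn":0.143},{"x":0,"y":0,"z":0,"turn":0.143},{"x":0,"y":0,"z":0,"turn":0.143},{"x":0,"y":0,"z":0,"turn":0.143},{"x":0,"y":0,"z":0,"turn":0.143}]' 75
python3 -m crank '[{"x":0,"y":0,"z":0,"turn":0.143},{"x":0,"y":0,"z":0,"turn":0.143},{"x":0,"y":0,"z":0,"turn":0.143},{"x":0,"y":0,"z":0,"turn":0.143},{"x":0,"y":0,"z":0,"turn":0.143}]' 50
python3 -m crank '[{"x":0,"y":0,"z":0,"turn":0.135},{"x":0,"y":0,"z":0,"turn":0},{"x":0,"y":0,"z":0,"turn":0}]' 50
python3 -c "
from h import *
togo([.5776,-.2198,.16],.204)"
```

```text
time: 10.95
tool_pos: [0.5488, 0.3111, 0.1968]
tool_rot: [-0.0, 0.866, 0.5, -0.002]
contact_force: [-0.2, -0.1, -0.4]
gripper_width: 0.752
grasp_force: 0.0
time: 11.45
tool_pos: [0.5488, 0.3111, 0.1968]
tool_rot: [0.0, 0.986, 0.166, -0.002]
contact_force: [-0.2, 0.4, 0.2]
gripper_width: 0.497
grasp_force: 0.0
time: 11.75
tool_pos: [0.5493, 0.3113, 0.1977]
tool_rot: [0.0, 0.995, 0.103, -0.001]
contact_force: [0.4, -0.2, -0.1]
gripper_width: 0.499
grasp_force: 0.0
t 11.75 pos [0.5493 0.3113 0.1977] yaw 0.207 tilt -1.0 shift cm [-8.11 52.56  3.82] turn 0.003 F [ 0.4 -0.2 -0.1] w 0.499 g 0.0
```

```bash
python3 -m crank '[{"x":-0.6,"y":4,"z":0,"turn":0},{"x":-0.6,"y":4,"z":0,"turn":0},{"x":-0.6,"y":4,"z":0,"turn":0},{"x":-0.6,"y":4,"z":0,"turn":0},{"x":-0.6,"y":4,"z":0,"turn":0}]' 50
python3 -m crank '[{"x":-0.6,"y":4,"z":0,"turn":0},{"x":-0.6,"y":4,"z":0,"turn":0},{"x":-0.6,"y":4,"z":0,"turn":0},{"x":-0.6,"y":4,"z":0,"turn":0},{"x":-0.6,"y":4,"z":0,"turn":0}]' 50
python3 -m crank '[{"x":-0.7,"y":4,"z":0,"turn":0},{"x":-0.7,"y":4,"z":0,"turn":0},{"x":-0.7,"y":4,"z":0,"turn":0},{"x":0,"y":0.5,"z":2,"turn":0},{"x":0,"y":0,"z":2,"turn":0}]' 50
python3 -m crank '[{"x":0,"y":0,"z":0,"turn":0},{"x":0,"y":0,"z":0,"turn":0},{"x":0,"y":0,"z":0,"turn":0}]' 50
python3 - <<'E'
from h import *
togo([.5776,-.2198,.058],.204)
a,_=grab('scene','s5')
cv2.imwrite('pics/c5.png',cv2.resize(a[110:230,110:270],(640,480),interpolation=cv2.INTER_CUBIC)[:,:,::-1])
E
```

```text
time: 12.25
tool_pos: [0.5606, 0.1082, 0.1988]
tool_rot: [-0.0, 0.995, 0.103, -0.0]
contact_force: [-0.1, 0.8, -1.0]
gripper_width: 0.499
grasp_force: 0.0
time: 12.75
tool_pos: [0.5717, -0.0938, 0.1988]
tool_rot: [-0.0, 0.995, 0.103, -0.0]
contact_force: [0.8, 0.7, 0.3]
gripper_width: 0.501
grasp_force: 0.0
time: 13.25
tool_pos: [0.577, -0.221, 0.1591]
tool_rot: [0.0, 0.995, 0.102, 0.001]
contact_force: [-0.8, -0.4, -0.5]
gripper_width: 0.505
grasp_force: 0.0
time: 13.55
tool_pos: [0.5775, -0.2189, 0.1605]
tool_rot: [0.0, 0.995, 0.102, 0.001]
contact_force: [0.1, 0.1, 0.8]
gripper_width: 0.498
grasp_force: 0.0
t 13.55 pos [ 0.5775 -0.2189  0.1605] yaw 0.205 tilt -1.0 shift cm [-0.02  0.08 10.25] turn 0.001 F [0.1 0.1 0.8] w 0.498 g 0.0
```

View pics/c5.png

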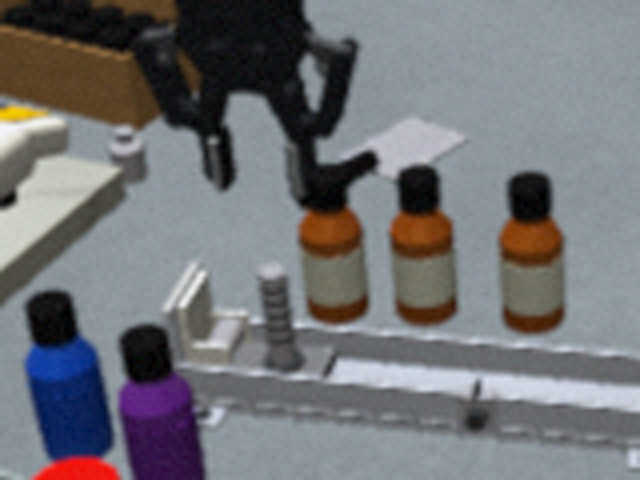

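The fingers straddle the post's line: their tips are at (215,180) and (305,190), the post at (275,315), and the gap to the paddle is clear. Going down 10 cm and closing.

```bash
python3 -m crank '[{"x":0,"y":0.1,"z":2.5,"turn":0},{"x":0,"y":0,"z":3,"turn":0},{"x":0,"y":0,"z":2.5,"turn":0},{"x":0,"y":0,"z":1.5,"turn":0},{"x":0,"y":0,"z":0.6,"turn":0}]' 50
python3 -m crank '[{"x":0,"y":0,"z":0,"turn":0},{"x":0,"y":0,"z":0,"turn":0}]' 50
python3 -m crank '[{"x":0,"y":0,"z":0,"turn":0},{"x":0,"y":0,"z":0,"turn":0},{"x":0,"y":0,"z":0,"turn":0},{"x":0,"y":0,"z":0,"turn":0},{"x":0,"y":0,"z":0,"turn":0}]' 0
python3 - <<'E'
from h import *
bo=np.array([.5857,-.259]);th=np.radians(101.7);ey=np.array([np.cos(th),np.sin(th)])
p=bo+.240*ey;togo([*p,.058],.204)
print('along',(manip.state()['tool_pos'][:2]-bo)@ey)
E
```

```text
time: 14.1
tool_pos: [0.5766, -0.2194, 0.0572]
tool_rot: [-0.0, 0.995, 0.102, -0.001]
contact_force: [0.9, -0.4, 0.7]
gripper_width: 0.499
grasp_force: 0.0
time: 14.3
tool_pos: [0.5782, -0.2204, 0.06]
tool_rot: [0.001, 0.995, 0.102, 0.001]
contact_force: [-0.0, -1.4, 0.5]
gripper_width: 0.499
grasp_force: 0.0
time: 14.8
tool_pos: [0.5783, -0.2214, 0.0601]
tool_rot: [0.002, 0.995, 0.102, 0.001]
contact_force: [0.1, -5.0, 4.5]
gripper_width: 0.194
grasp_force: 58.8
t 14.8 pos [ 0.5783 -0.2214  0.0601] yaw 0.204 tilt -1.0 shift cm [ -0.05 -20.17   0.14] turn -0.0 F [ 0.1 -5.   4.5] w 0.194 g 58.8
along 0.038294604939539456
```

The opening is 0.194, about 17 mm, which fits the 18 mm post. About 20.2 cm is needed, so I'll pull 19 cm along tool -y and then look.

```bash
python3 -m crank '[{"x":0,"y":-0.5,"z":0,"turn":0},{"x":0,"y":-1,"z":0,"turn":0},{"x":0,"y":-1.5,"z":0,"turn":0},{"x":0,"y":-2,"z":0,"turn":0},{"x":0,"y":-2,"z":0,"turn":0}]' 0
python3 -m crank '[{"x":0,"y":-2,"z":0,"turn":0},{"x":0,"y":-2,"z":0,"turn":0},{"x":0,"y":-2,"z":0,"turn":0},{"x":0,"y":-2,"z":0,"turn":0},{"x":0,"y":-1.5,"z":0,"turn":0}]' 0
python3 -m crank '[{"x":0,"y":-1.5,"z":0,"turn":0},{"x":0,"y":-1,"z":0,"turn":0},{"x":0,"y":0,"z":0,"turn":0},{"x":0,"y":0,"z":0,"turn":0},{"x":0,"y":0,"z":0,"turn":0}]' 0
python3 - <<'E'
from h import *
bo=np.array([.5857,-.259]);th=np.radians(101.7);ey=np.array([np.cos(th),np.sin(th)]);ex=np.array([ey[1],-ey[0]])
p=bo+.240*ey;togo([*p,.058],.204)
print('along',(manip.state()['tool_pos'][:2]-bo)@ey)
a,_=grab('scene','s6');b,d=grab('top','t6')
cv2.imwrite('pics/c6.png',np.hstack([cv2.resize(a[165:225,185:265],(400,300),interpolation=cv2.INTER_CUBIC),cv2.resize(b[165:225,230:310],(400,300),interpolation=cv2.INTER_CUBIC)])[:,:,::-1])
for f in('t4','t6'):
    P=cloud('top',np.load(f'pics/{f}.npz')['d'])
    W=P[165:225,225:372].reshape(-1,3);L=np.c_[(W[:,:2]-bo)@ex,(W[:,:2]-bo)@ey]
    q=(abs(L[:,0])<.022)&(W[:,2]>.07)&(W[:,2]<.1)&(L[:,1]>-.03)&(L[:,1]<.2);y=L[q][:,1];print(f,len(y),np.percentile(y,[2,10,25,50,75,90]).round(3))
E
```

```text
time: 15.3
tool_pos: [0.5645, -0.153, 0.0601]
tool_rot: [0.002, 0.995, 0.101, 0.002]
contact_force: [3.9, -7.7, 2.3]
gripper_width: 0.194
grasp_force: 58.8
time: 15.8
tool_pos: [0.5456, -0.0592, 0.0601]
tool_rot: [0.002, 0.995, 0.102, 0.002]
contact_force: [3.7, -7.4, 3.1]
gripper_width: 0.195
grasp_force: 58.9
time: 16.3
tool_pos: [0.5406, -0.0348, 0.0601]
tool_rot: [0.001, 0.995, 0.102, 0.002]
contact_force: [3.5, -6.0, 3.9]
gripper_width: 0.198
grasp_force: 58.9
t 16.3 pos [ 0.5406 -0.0348  0.0601] yaw 0.204 tilt -1.0 shift cm [-0.14 -1.13  0.21] turn 0.0 F [ 3.5 -6.   3.9] w 0.198 g 58.9
along 0.2286995285840491
t4 137 [-0.029 -0.028 -0.024 -0.019  0.035  0.045]
t6 52 [-0.029 -0.029 -0.027 -0.025 -0.024 -0.023]
```

View pics/c6.png

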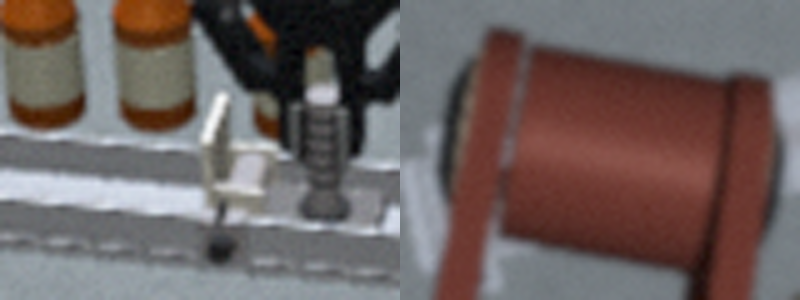

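The top view is blocked by the arm. The scene crop shows the pointer at (220,213) and the paddle's near front edge at about x = 207, rows 140 to 205, slightly short of the pointer. I'll compare that with projections.

```bash
python3 - <<'E'
from h import *
bo=np.array([.5857,-.259]);th=np.radians(101.7);ey=np.array([np.cos(th),np.sin(th)]);ex=np.array([ey[1],-ey[0]])
pr=lambda n,x,y,z:((proj(n,[*(bo+x*ex+y*ey),z])-[185,165])*5).round(0)
for y in(.160,.165,.17,.175):
    print(y,'near bottom/top, far top',pr('scene',.023,y,.04),pr('scene',.023,y,.086),pr('scene',-.023,y,.086))
for y in(.176,.180,.184):print('ptr',y,pr('scene',.029,y,.036),pr('scene',.029,y,.047),pr('scene',.043,y,.042))
# sub-pixel edge of the paddle's near side, and blade's darkest column
a=np.load('pics/s6.npz')['im'].astype(float).mean(2)
for v in range(192,214):print(v,(v+.5-165)*5,a[v,222:238].astype(int).tolist())
E
```

```text
0.16 near bottom/top, far top [185. 201.] [180. 129.] [199.  80.]
0.165 near bottom/top, far top [194. 202.] [190. 130.] [209.  80.]
0.17 near bottom/top, far top [204. 203.] [199. 130.] [218.  81.]
0.175 near bottom/top, far top [213. 204.] [209. 131.] [227.  82.]
ptr 0.176 [213. 217.] [212. 200.] [206. 224.]
ptr 0.18 [220. 217.] [219. 200.] [214. 224.]
ptr 0.184 [228. 218.] [227. 201.] [222. 225.]
192 137.5 [151, 147, 152, 208, 241, 192, 97, 83, 99, 139, 163, 154, 152, 152, 147, 124]
193 142.5 [168, 158, 157, 188, 200, 152, 90, 85, 108, 165, 188, 187, 180, 177, 186, 192]
194 147.5 [184, 170, 161, 145, 129, 107, 92, 88, 118, 166, 194, 209, 202, 194, 205, 214]
195 152.5 [133, 136, 142, 135, 125, 102, 83, 84, 103, 122, 141, 155, 162, 164, 164, 151]
196 157.5 [108, 106, 118, 125, 122, 105, 92, 90, 100, 115, 150, 177, 190, 195, 189, 169]
197 162.5 [109, 106, 106, 125, 131, 101, 91, 87, 100, 117, 171, 191, 193, 194, 195, 177]
198 167.5 [108, 109, 110, 121, 136, 113, 92, 91, 98, 136, 177, 195, 191, 192, 191, 169]
199 172.5 [106, 108, 110, 118, 138, 117, 86, 85, 97, 153, 184, 189, 193, 193
[... 541 characters left out ...]
27, 127, 124]
206 207.5 [212, 215, 214, 193, 172, 147, 103, 62, 113, 151, 153, 150, 138, 130, 125, 121]
207 212.5 [195, 194, 199, 199, 200, 183, 117, 65, 147, 187, 189, 185, 159, 137, 136, 131]
208 217.5 [150, 163, 170, 179, 186, 168, 104, 91, 166, 198, 200, 182, 167, 171, 171, 175]
209 222.5 [112, 114, 117, 130, 147, 135, 89, 114, 162, 171, 164, 146, 152, 178, 192, 207]
210 227.5 [110, 108, 97, 88, 98, 93, 80, 86, 100, 94, 96, 94, 103, 116, 122, 118]
211 232.5 [111, 108, 101, 99, 94, 86, 86, 81, 90, 91, 91, 95, 99, 109, 106, 108]
212 237.5 [110, 111, 106, 100, 86, 76, 70, 70, 71, 81, 92, 93, 97, 112, 108, 108]
213 242.5 [110, 111, 108, 97, 82, 62, 57, 58, 59, 63, 78, 100, 98, 109, 105, 109]
```

The edge of the face fits y = 0.169, which agrees with the 0.1687 from the TCP. The pointer fits 0.1795. So another 10.7 mm is needed.

```bash
python3 -m crank '[{"x":0,"y":-0.5,"z":0,"turn":0},{"x":0,"y":-0.4,"z":0,"turn":0},{"x":0,"y":-0.2,"z":0,"turn":0},{"x":0,"y":0,"z":0,"turn":0},{"x":0,"y":0,"z":0,"turn":0}]' 0
python3 -m crank '[{"x":0,"y":0,"z":0,"turn":0},{"x":0,"y":0,"z":0,"turn":0},{"x":0,"y":0,"z":0,"turn":0}]' 0
python3 - <<'E'
from h import *
bo=np.array([.5857,-.259]);th=np.radians(101.7);ey=np.array([np.cos(th),np.sin(th)])
togo(manip.state()['tool_pos'],.204)
print('face along',(manip.state()['tool_pos'][:2]-bo)@ey-.06)
a,_=grab('scene','s7')
cv2.imwrite('pics/c7.png',np.hstack([cv2.resize(a[165:225,185:265],(440,330),interpolation=cv2.INTER_CUBIC),cv2.resize(a[180:270,340:436],(352,330),interpolation=cv2.INTER_CUBIC)])[:,:,::-1])
g=a.astype(float).mean(2)
for v in (197,199,204,205,206,207):print(v,g[v,222:238].astype(int).tolist())
E
```

```text
time: 16.9
tool_pos: [0.5385, -0.0241, 0.0601]
tool_rot: [0.001, 0.995, 0.102, 0.002]
contact_force: [4.1, -5.2, 3.8]
gripper_width: 0.194
grasp_force: 58.9
time: 17.2
tool_pos: [0.5385, -0.0242, 0.0601]
tool_rot: [0.001, 0.995, 0.102, 0.002]
contact_force: [3.5, -5.1, 3.9]
gripper_width: 0.19
grasp_force: 58.9
t 17.2 pos [ 0.5385 -0.0242  0.0601] yaw 0.204 tilt -1.0 shift cm [0. 0. 0.] turn -0.0 F [ 3.5 -5.1  3.9] w 0.19 g 58.9
face along 0.17945296909117656
197 [109, 111, 108, 103, 106, 110, 111, 123, 137, 117, 90, 89, 98, 122, 166, 187]
199 [108, 109, 111, 107, 108, 115, 107, 122, 133, 118, 94, 87, 103, 142, 185, 193]
204 [216, 215, 216, 218, 219, 216, 212, 171, 127, 119, 124, 131, 136, 135, 138, 138]
205 [216, 216, 217, 217, 216, 214, 188, 122, 102, 117, 122, 127, 128, 127, 128, 124]
206 [211, 214, 212, 211, 210, 189, 141, 83, 110, 141, 145, 152, 137, 130, 125, 129]
207 [195, 199, 202, 202, 199, 181, 120, 61, 144, 191, 187, 184, 163, 136, 131, 131]
```

View pics/c7.png

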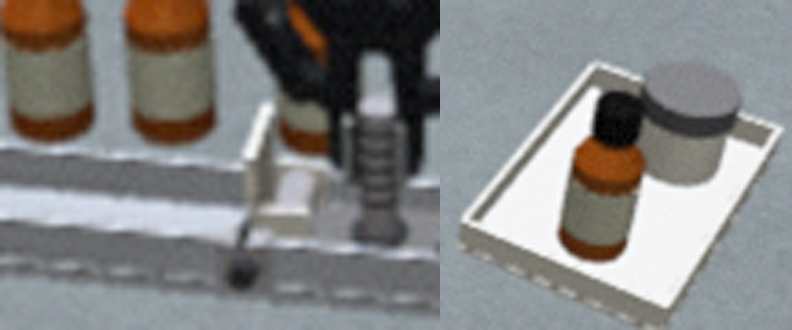

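The paddle's near front edge now runs into the pointer at crop (243,230). The face measures 0.179 and the pointer 0.180. The bottle stands upright in the tray beside the jar, so I'm handing in.

```bash
python3 -c "
from plant import manip
print(manip.job_done())"
```

```text
the job is handed in; nothing more can be done
None
```

I handed the job in at about 17 s of the 54 s: the amber bottle stands upright and released in the clear end of the tray, and the gripper is holding the pusher against its spring with its face within about 1 mm of the clip pointer by my measurement; no verdict came back.

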